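# Clip the inspection microscope in its tilted cradle and index the crystal to its lens

### The job

Set up the inspection stand: take the cordless microscope from its charging rest and press it into the tilted spring clips of the stand, lens end down towards the green crystal, until both pairs of clips have snapped over it and it lies fully home. Also turn the round stage by its knob until it clicks with the red line at the red pointer, so that the crystal's polished window looks at the lens. Do not touch the crystal, do not drop the microscope, and leave the other things on the desk where they are.

Things in the scene. Friction and masses are not known exactly. Their poses are not given: they have to be found in the camera images.
- scope_mid (a point): Cordless inspection microscope, a loose round rod of 0.17 kg: cream barrel 34 mm diameter, 110 mm long, black lens head (42 mm diameter, 26 mm long) at one end, black tail cap (42 mm, 20 mm long, blue ring) at the other. Point: on its axis, mid-barrel, about its centre of mass. x axis runs from lens to tail: head begins at x = -55 mm, cap at +55 mm. Its roll about x is of no account
- scope_lens (a point): centre of the microscope's lens face (white ring of light), 81 mm from mid-barrel on the -x side
- rest: charging rest, fixed, left or right of the stand; the microscope lies level in it. Black base 150 x 56 x 12 mm, origin at the centre of its underside, x along it. Two grey V-blocks (16 mm long, 46 mm across, 40 mm high) at x = -40 and +40 mm hold the barrel, axis 46 mm above the desk, lens towards -x. 64 mm of barrel between the blocks are free for fingers
- stand: inspection stand, fixed: white plate 285 x 200 x 16 mm, from x = -100 to +185 mm; origin at its underside below the stage's axis, x from the stage to the column (at x = 146 mm) that carries the cradle, away from the robot within 0.25 rad
- cradle: tilted cradle on the column, fixed. Origin: where mid-barrel belongs, 110 mm from the stage's axis along stand +x, 168 mm above the desk. x: along the seated microscope from lens to tail, rising 38 degrees from level away from the robot. z: out of the clips' mouths, 38 degrees from vertical, leaning towards the robot. y: across, level. The microscope is pressed in along -z and lies home at z = 0
- clip_low (a point): seat centre of the lower clip, at x = -40 mm of the cradle. Each clip, 16 mm long, is a black V-block with two sprung orange jaws: rounded lips at z = 13 mm of the cradle, 24 mm apart, flaring to 48 mm at z = 26 mm. The barrel meets the lips at z = 27 mm; 8 to 15 N in all push it past them; from about z = 14 mm they close over it and draw it in. The barrel has 7 mm to spare at each end
- clip_high (a point): seat centre of the upper clip, alike, at x = +40 mm of the cradle. Between the clips 64 mm are free for fingers, down to z = -26 mm of the cradle (a spine 22 mm wide lies below)
- stage (a joint): angle (rad) of the stage, counter-clockwise from above; 0 = red line at the red pointer, a click stop. More stops at each quarter turn; between them light friction (under 1 N at the knob), it stays where left. A stop is felt from 0.17 rad off, takes 3 to 6 N at the knob to enter, crest 0.08 rad off, centres itself inside. Start: +0.45 to +1.05, so it must be turned clockwise
- stage_axis (a point): centre of the stage's disc, on its top face, 44 mm above the desk. Disc 150 mm in diameter, aluminium, with a red line from the centre to the rim. The red pointer is fixed on the plate at the stand's -x side (robot side)
- stage_knob (a point): middle of the black round knob that turns the stage, 18 mm in diameter and 34 mm high (56 to 90 mm above the desk, this point at 73 mm), upright on the red line 58 mm from the stage's axis. It turns with the stage
- specimen: the green octahedral crystal, 46 mm across its corners, in a brass cup at the centre of the stage, fixed to it; origin at its underside on the disc, top 59 mm above the disc (103 mm above the desk). Not to be touched
- slidebox: bystander: blue slide box 165 x 95 x 36 mm, on the other side of the stand from the rest; origin at the centre of its underside
- dropper: bystander: amber dropper bottle, 38 mm diameter, 95 mm high; origin under its centre
- dish: bystander: pale flat dish, 93 mm diameter, 16 mm high; origin under its centre
- tweezers: bystander: steel tweezers 130 x 10 x 6 mm; origin under the centre
- loupe: bystander: folding loupe, about 75 x 32 x 18 mm; origin under its black cover
- blower: bystander: black rubber dust blower standing upright, 60 mm diameter, 135 mm high; origin under its centre
- specbox: bystander: open cardboard specimen box 64 x 64 x 30 mm; origin under its centre
Things that resemble listed ones, but are neither listed nor needed, are in the scene too. Leave any orange or purple look-alike of the part that bears scope_mid alone.

How it is judged:
At the end, for the whole second after the job is handed in: The microscope lies fully home in both clips of the cradle (its middle within 3 mm of the seat across and in depth, within 10 mm along, axis within 0.06 rad), lens end down towards the crystal, at rest; the stage stands in its click stop at the red pointer (within 0.05 rad) (z of scope_mid in the frame of cradle between -0.004 and 0.003 m and y of scope_mid in the frame of cradle between -0.003 and 0.003 m and x of scope_mid in the frame of cradle between -0.01 and 0.01 m and x of scope_lens in the frame of cradle below -0.06 m and angle between the x axis of scope_mid and the x axis of cradle, either way round below 0.06 rad and value of joint stage between -0.05 and 0.05 rad and linear speed of scope below 0.02 m/s); the robot touches nothing.
It fails at once if the crystal is touched (contact force between anything else and specimen above 0.5 N).
It fails at once if the microscope is dropped: still more than 30 mm from its seat in the cradle, it moves faster than 0.45 m/s while the fingers do not hold it (linear speed of scope above 0.45 m/s and contact force between the fingers and scope below 0.2 N and distance between scope_mid and cradle above 0.03 m).
It fails at once if a bystander is moved by more than 30 mm (distance of any of slidebox, dropper, dish, tweezers, loupe, blower, specbox from where it was at the start of the episode above 0.03 m).
It also fails if it takes over 54 s, if anything falls off the work surface, if the arm or the gripper's body presses on something with over 40 N, if the wrist force passes 120 N, or if a joint passes its speed limit or range.

### The arm

A 6-joint arm with a two-finger parallel gripper is mounted at the origin on the work surface. World frame = base frame: x ahead of the robot, y to its left, z up, the work surface at z = 0. Lengths are in m, angles in rad, forces in N, time in s.
With the tool pointing down it reaches from about 0.35 to 0.775 m from the base axis. Payload 7.3 kg.
Tool frame: the origin (TCP) lies between the finger pads; the fingertips stand 8 mm ahead of it and the grasp point (between the pads) lies 11 mm behind it (robot.nose_length is the distance from the TCP to the fingertips, in m); z points along the fingers, y is the line along which they close (so a half turn about z gives the same grasp; the last joint's range is limited). The gripper opens to 92 mm and grips with 3 to 60 N. Pads are 19 mm wide; open, the fingers measure 130 mm over their backs; the gripper's body (75 mm by 190 mm) begins 47 mm behind the grasp point.
Start: joints at [-1.285, 0.342, 1.524, -0, 1.275, -0.146], TCP at [0.22, -0.477, 0.235] pointing down, gripper open.
Joint ranges: [-2.53, 2.53], [-0.77, 2.02], [0.04, 2.7], [-1, 4.14], [0.28, 2.66], [-3.11, 3.11]. Speed limits (rad/s): [2.57, 2.57, 3.14, 3.14, 3.14, 3.14].

### API

Orientations are given as [roll, pitch, yaw] about the fixed x, y, z axes, in that order (R = Rz(yaw) Ry(pitch) Rx(roll)).
In Python, from cell import robot gives the robot as it stands. The module is installed in compiled form; this text tells all that it offers.
- The arm moves only by the shell command python3 -m jog 'ROWS' [FORCE]. ROWS is JSON, a list that holds one entry, the list of rows, each a list of 5 numbers: the gripper's target within -1 to 1 (fully open at 1, half-way at 0, shut at -1), then the shift along the tool's x, y, z in m, then the turn about the tool's z in rad. A call has 1 to 5 rows; each row is the pose to reach, as a shift and turn from the pose commanded when the call began, along the tool's axes at that moment; what a row does not reach only later rows make up. A row lasts 1/12 s, in which the tool goes at most 41.7 mm and 7.16 degrees, less where a joint would pass 70% of its speed; a pose out of reach is approached as far as the arm can. A call with a gripper value outside its range is refused whole. The fingers move at their own pace and stop on an object; FORCE is the grip in N (left out, the last holds). Time passes only in rows, so rows that repeat a pose let the fingers close. It gives the time, the measured TCP pose, the force, the opening and the grip force at its end, in the units of the state.
- robot.observe(): the state, without advancing time (a new reading comes with each control period).
- robot.read_camera(name): name is "side" or "top"; returns the picture (384x512x3 uint8, red, green, blue); there is no depth.
- robot.camera_model(name): a dict with "camera_matrix" (3x3 intrinsics, pixels), "position" and "attitude" of the camera in the world. Camera axes: x right, y down, z forward; pixel columns grow to the right and rows downward; lengths in m; the calibration is good to about 2 mm. A picture is of the moment at which its call begins. camera_model takes no time and is no camera call.
- robot.hand_in(): hands the job in; it is judged then, once.
The state is a dict: "time": time; "qpos": joint angles; "qvel": joint speeds; "joint_efforts": joint torques, N m; "tool_pos": TCP position; "tool_rot": TCP orientation; "contact_force": force on the tool from outside, world axes, zero at the start; "torque": the same for the moment, N m; "opening": finger opening in m; "grip_force": force on a finger pad.
Only numpy, scipy, OpenCV 4.12 (cv2) and the standard library are available. Lean on these libraries where they do the work, as an engineer would, in place of code of your own. Each camera call takes 0.05 s, during which the arm holds its last target. There are 200 camera calls.

## Working session

There is one attempt and no reset: what is moved stays moved. The work goes in short steps, Python scripts to look and compute and a shell command to move; the robot and the scene stay as the last step left them, time stands still between calls to the robot, and variables do not carry over. Pictures are saved under pics/ and viewed, at most 12 in all, crops included, and the job is handed in when it is done.

```bash
mkdir -p pics
python3 - <<'E'
from cell import robot
import cv2,numpy as np
np.set_printoptions(precision=4,suppress=True)
for n in("side","top"):
    cv2.imwrite(f"pics/{n}0.png",cv2.resize(robot.read_camera(n)[:,:,::-1],(800,600),interpolation=cv2.INTER_CUBIC))
    m=robot.camera_model(n);print(n,m)
print(robot.observe())
E
```

```text
side {'camera_matrix': array([[492.0038,   0.    , 249.1372],
       [  0.    , 492.0038, 187.69  ],
       [  0.    ,   0.    ,   1.    ]]), 'position': array([-0.0084,  1.0579,  0.9663]), 'attitude': array([-2.1886,  0.023 , -2.6625])}
top {'camera_matrix': array([[499.0118,   0.    , 257.2793],
       [  0.    , 499.0118, 195.3213],
       [  0.    ,   0.    ,   1.    ]]), 'position': array([ 0.3904, -0.0007,  1.5153]), 'attitude': array([-3.0455, -0.0081, -1.5732])}
{'time': 0.1, 'qpos': array([-1.285 ,  0.3426,  1.5249,  0.    ,  1.2754, -0.146 ]), 'qvel': array([-0.0005, -0.0025, -0.0026, -0.0001, -0.0017, -0.0007]), 'joint_efforts': array([  0.0021, -43.2006, -24.4695,   0.0719,   0.0526,  -0.0001]), 'tool_pos': array([ 0.2196, -0.4765,  0.2341]), 'tool_rot': array([-3.1403, -0.0002,  0.4318]), 'contact_force': array([-0.2742,  0.7702,  0.1484]), 'torque': array([-0.0248,  0.0251,  0.0008]), 'grip_force': 0.0, 'opening': 0.09177910069725277}
```

View pics/side0.png

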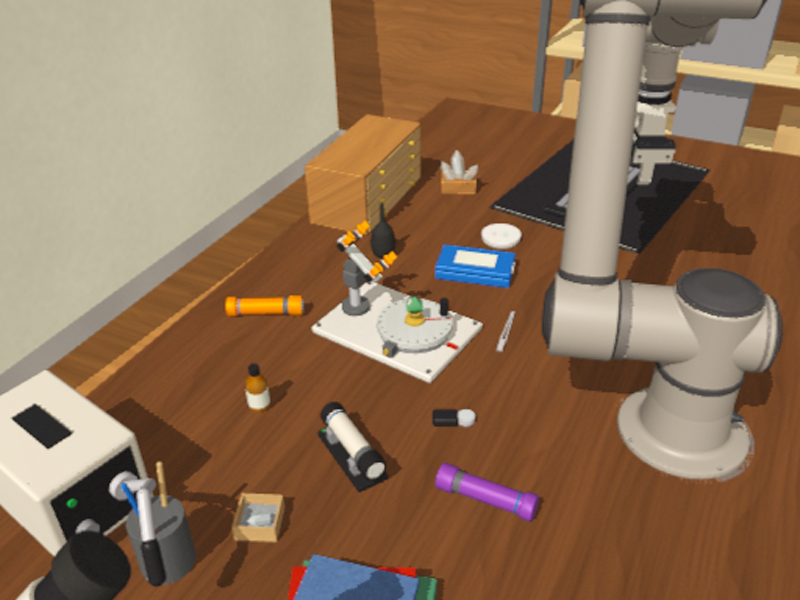

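View pics/top0.png

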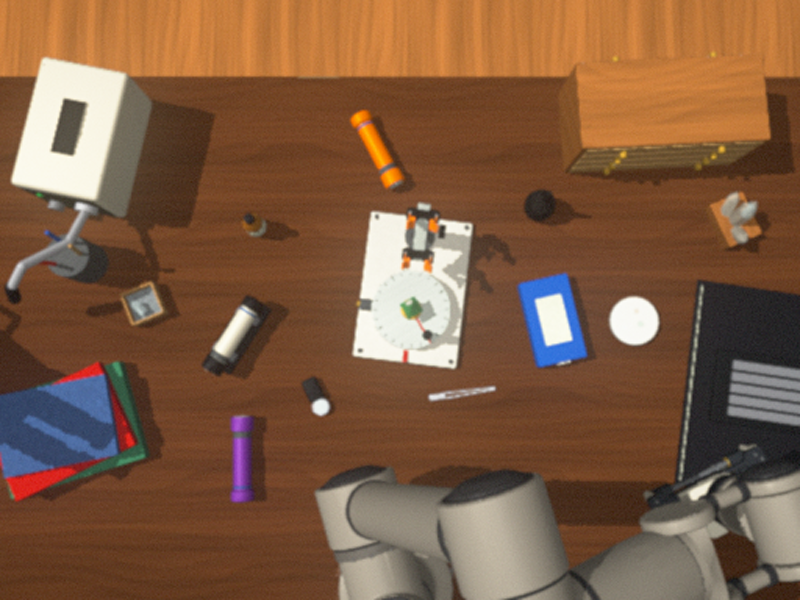

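The side view shows the white stand (~400,325), with the scope in its rest at (352,440). The lens is the white-ring end at (373,468). From the top, the scope runs from the lens at (213,360) to the tail at (253,310), the stage centre is near (411,308) and the knob near (428,335). I'll enlarge both.

Run:
```python
from cell import robot
import cv2
a=robot.read_camera("top");b=robot.read_camera("side")
cv2.imwrite("pics/t1.png",cv2.resize(a[125:245,125:310,::-1],None,fx=4.3,fy=4.3,interpolation=cv2.INTER_CUBIC))
cv2.imwrite("pics/s1.png",cv2.resize(b[140:320,195:315,::-1],None,fx=3.3,fy=3.3,interpolation=cv2.INTER_CUBIC))
```

```text
(no output)
```

View pics/t1.png

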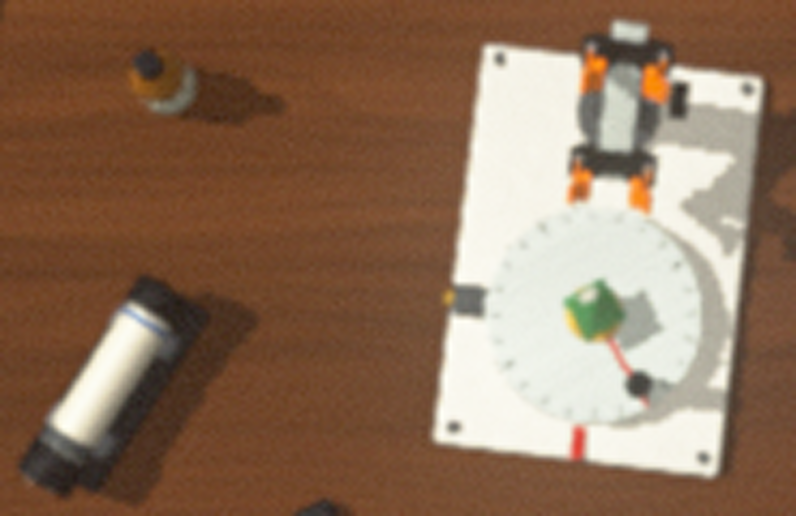

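View pics/s1.png

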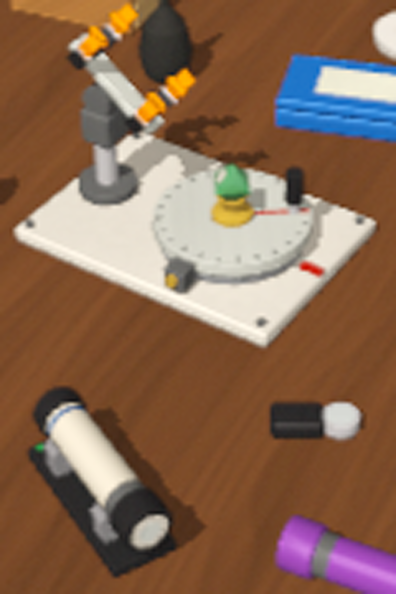

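```bash
cat > h.py <<'E'
from cell import robot
import numpy as np, cv2
from scipy.spatial.transform import Rotation as R
np.set_printoptions(precision=4,suppress=True)
def ray(n,uv):
    m=robot.camera_model(n);d=R.from_euler('xyz',m["attitude"]).as_matrix()@np.linalg.inv(m["camera_matrix"])@[*uv,1]
    return m["position"],d/np.linalg.norm(d)
def onz(n,uv,z):
    p,d=ray(n,uv);return p+d*(z-p[2])/d[2]
def proj(n,P):
    m=robot.camera_model(n);c=R.from_euler('xyz',m["attitude"]).as_matrix().T@(np.array(P)-m["position"])
    q=m["camera_matrix"]@c;return q[:2]/q[2]
T=lambda u,v,z:onz("top",((u+.5)/4.3-.5+125,(v+.5)/4.3-.5+125),z)
S=lambda u,v,z:onz("side",((u+.5)/3.3-.5+195,(v+.5)/3.3-.5+140),z)
E
python3 - <<'E'
from h import *
c=np.array([T(485,45,.016),T(763,76,.016),T(718,475,.016),T(433,440,.016)])
print(c, [np.linalg.norm(c[i]-c[i-1]) for i in range(4)])
f=(c[0]+c[1]-c[2]-c[3])/2;g=(c[0]+c[3]-c[1]-c[2])/2
y1=np.arctan2(f[1],f[0]);y2=np.arctan2(-g[0],g[1]);print("yaw",y1,y2)
y=(y1+y2)/2;u=np.array([np.cos(y),np.sin(y),0]);print("axis from plate",c.mean(0)-u*.0425)
ax=T(594,314,.044);print("axis disc top",ax,"side",S(234,217,.044))
print("pointer",T(578,443,.018)-ax)
for z,k in((.09,T(638,384,.09)),(.09,S(295,170,.09))):print("knob",k,np.linalg.norm((k-ax)[:2]),np.arctan2(*(k-ax)[1::-1])-y-np.pi)
for n,a,b in(("top",T(173,295,.046),T(45,483,.046)),("side",S(57,402,.046),S(150,531,.046))):
    d=(a-b);L=np.linalg.norm(d);d/=L;print(n,"tail",a,"lens",b,L,"yaw",np.arctan2(d[1],d[0]),"mid",b+d*.081,a-d*.075)
print("blower/dropper",T(150,65,.095))
E
```

```text
[[ 0.7197  0.0471  0.016 ]
 [ 0.6972 -0.1502  0.016 ]
 [ 0.4149 -0.1157  0.016 ]
 [ 0.4397  0.083   0.016 ]] [np.float64(0.2822629544786436), np.float64(0.19857250463655193), np.float64(0.28437206761484685), np.float64(0.20019110665211154)]
yaw -0.12451456930415007 -0.11886212697213257
axis from plate [ 0.5257 -0.0288  0.016 ]
axis disc top [ 0.5252 -0.0291  0.044 ] side [ 0.5198 -0.0227  0.044 ]
pointer [-0.0879  0.011  -0.026 ]
knob [ 0.4742 -0.0573  0.09  ] 0.058302823814296786 -5.656274631493569
knob [ 0.4739 -0.057   0.09  ] 0.058385806565953706 -5.662435199256141
top tail [0.5386 0.2602 0.046 ] lens [0.41   0.3453 0.046 ] 0.15416707604922456 yaw -0.584652112883153 mid [0.4776 0.3006 0.046 ] [0.4761 0.3016 0.046 ]
side tail [0.5403 0.2634 0.046 ] lens [0.4079 0.3501 0.046 ] 0.1582394766880179 yaw -0.5802135178553967 mid [0.4757 0.3057 0.046 ] [0.4775 0.3045 0.046 ]
blower/dropper [0.6888 0.2693 0.095 ]
```

```bash
cat >> h.py <<'E'
def go(x,y,z,yaw,frm=None):
    s=robot.observe();p,psi=(s["tool_pos"],s["tool_rot"][2]) if frm is None else (np.array(frm[:3]),frm[3])
    d=np.array([x,y,z])-p;c,n=np.cos(psi),np.sin(psi);t=-((yaw-psi+np.pi/2)%np.pi-np.pi/2)
    print("shift",np.array([c*d[0]+n*d[1],n*d[0]-c*d[1],-d[2]]),"turn",round(t,4))
E
python3 - <<'E'
from h import *
go(.474,-.0575,.16,.502)
E
```

```text
shift [ 0.4064 -0.2742  0.0743] turn -0.0702
```

```bash
python3 -m jog '[[[0.2,0.406,-0.274,0,-0.07],[0.2,0.406,-0.274,0,-0.07],[0.2,0.406,-0.274,0,-0.07],[0.2,0.406,-0.274,0,-0.07],[0.2,0.406,-0.274,0,-0.07]]]' 10 >/dev/null
python3 - <<'E'
from h import *
print(robot.observe()["tool_pos"]);go(.474,-.0575,.16,.502)
E
```

```text
[ 0.3282 -0.2969  0.2346]
shift [ 0.2429 -0.14    0.0746] turn -0.001
```

```bash
python3 -m jog '[[[0.2,0.243,-0.14,0,0],[0.2,0.243,-0.14,0,0],[0.2,0.243,-0.14,0,0],[0.2,0.243,-0.14,0,0],[0.2,0.243,-0.14,0.03,0]]]' >/dev/null
python3 - <<'E'
from h import *
print(robot.observe()["tool_pos"]);go(.474,-.0575,.13,.502)
E
```

```text
[ 0.4369 -0.1202  0.2256]
shift [ 0.0627 -0.0371  0.0956] turn -0.0001
```

```bash
python3 -m jog '[[[0.2,0.063,-0.037,0.02,0],[0.2,0.063,-0.037,0.05,0],[0.2,0.063,-0.037,0.09,0],[0.2,0.063,-0.037,0.096,0],[0.2,0.063,-0.037,0.096,0]]]'
python3 - <<'E'
from h import *
go(.474,-.0575,.079,.502)
cv2.imwrite("pics/t2.png",cv2.resize(robot.read_camera("side")[100:250,200:350,::-1],None,fx=4,fy=4,interpolation=cv2.INTER_CUBIC))
E
```

```text
time: 1.45
tool_pos: [0.4706, -0.0576, 0.1247]
tool_rot: [-3.136, 0.005, 0.504]
contact_force: [0.3, -0.6, 0.4]
opening: 0.0548
grip_force: 0.0
shift [0.003  0.0015 0.0457] turn 0.0017
```

View pics/t2.png

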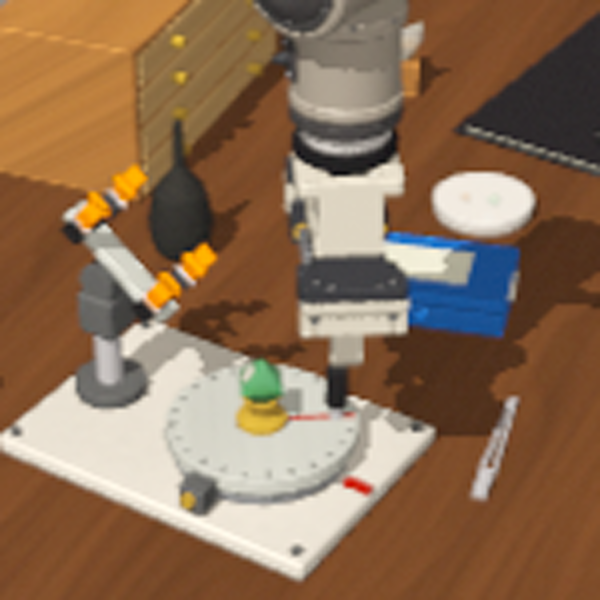

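```bash
python3 -m jog '[[[0.2,0.003,0.0015,0.03,0],[0.2,0.003,0.0015,0.0455,0],[0.2,0.003,0.0015,0.0455,0],[-1,0.003,0.0015,0.0455,0],[-1,0.003,0.0015,0.0455,0]]]' 15
python3 -m jog '[[[-1,0,0,0,0],[-1,0,0,0,0],[-1,0,0,0,0]]]' 15
python3 - <<'E'
from h import *
print(robot.observe()["tool_pos"])
E
```

```text
time: 1.92
tool_pos: [0.4773, -0.0597, 0.0844]
tool_rot: [3.139, -0.002, 0.501]
contact_force: [-0.1, 0.4, 0.4]
opening: 0.0461
grip_force: 0.0
time: 2.17
tool_pos: [0.4766, -0.0592, 0.0835]
tool_rot: [3.14, -0.001, 0.502]
contact_force: [-0.2, -0.4, 0.1]
opening: 0.0263
grip_force: 0.0
[ 0.4766 -0.0592  0.0835]
```

```bash
python3 -m jog '[[[-1,-0.001,0,0.004,0],[-1,-0.001,0,0.004,0],[-1,-0.001,0,0.004,0],[-1,-0.001,0,0.004,0]]]' 15
python3 - <<'E'
from h import *
s=robot.observe();p=s["tool_pos"];r=p[:2]-[.5255,-.029];print(p,s["opening"],s["grip_force"],np.hypot(*r),np.arctan2(r[1],r[0])+.122+np.pi)
E
```

```text
time: 2.5
tool_pos: [0.4755, -0.0596, 0.0787]
tool_rot: [3.141, -0.0, 0.502]
contact_force: [0.5, 0.1, 0.0]
opening: 0.0173
grip_force: 15.0
[ 0.4755 -0.0596  0.0787] 0.017336367379867205 15.000071972608566 0.0586356078868278 0.6707175043236391
```

```bash
python3 -m jog '[[[-1,0.0001,-0.0059,0,0.1],[-1,0.0008,-0.0118,0,0.2],[-1,0.0021,-0.0175,0,0.3],[-1,0.004,-0.023,0,0.4],[-1,0.0065,-0.0285,0,0.5]]]'
python3 - <<'E'
from h import *
go(.4679,-.0219,.079,-.122); print(robot.observe()["contact_force"])
E
```

```text
time: 2.92
tool_pos: [0.4671, -0.0317, 0.0787]
tool_rot: [3.141, 0.0, -0.003]
contact_force: [-0.9, -15.3, 1.2]
opening: 0.0176
grip_force: 15.0
shift [ 0.0008 -0.0098 -0.0003] turn 0.119
[ -0.9166 -15.2672   1.2077]
```

```bash
python3 -m jog '[[[-1,0.0002,-0.003,0,0.04],[-1,0.0004,-0.006,0,0.08],[-1,0.0008,-0.0098,0,0.119],[-1,0.0008,-0.0098,0,0.119],[-1,0.0008,-0.0098,0,0.119]]]'
python3 - <<'E'
from h import *
s=robot.observe();p=s["tool_pos"];r=p[:2]-[.5255,-.029];print(p,s["opening"],np.hypot(*r),np.arctan2(r[1],r[0])+.122-np.pi)
cv2.imwrite("pics/t3.png",cv2.resize(np.hstack([robot.read_camera(n)[150:250,195:310,::-1] for n in("top","side")]),None,fx=3.4,fy=3.4,interpolation=cv2.INTER_CUBIC))
E
```

```text
time: 3.33
tool_pos: [0.4674, -0.022, 0.0786]
tool_rot: [3.141, 0.001, -0.117]
contact_force: [-3.0, -4.0, 4.8]
opening: 0.0175
grip_force: 15.0
[ 0.4674 -0.022   0.0786] 0.017464970944110838 0.058566727645214506 0.002347919003410137
```

View pics/t3.png

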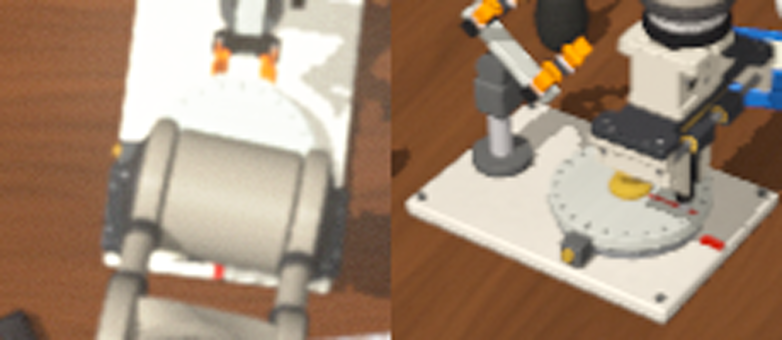

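```bash
python3 -m jog '[[[0.2,0,0,0,0],[0.2,0,0,0,0],[0.2,0,0,0,0],[0.4,0,0,-0.01,0],[0.6,0,0,-0.04,0]]]' 
python3 -m jog '[[[1,0,0,-0.04,0],[1,0,0,-0.08,0],[1,0,0,-0.12,0],[1,0,0,-0.12,0]]]'
python3 - <<'E'
from h import *
go(.4735,.3055,.16,-.583)
E
```

```text
time: 3.85
tool_pos: [0.4656, -0.0209, 0.1158]
tool_rot: [-3.141, 0.008, -0.117]
contact_force: [0.2, -0.9, -0.1]
opening: 0.0463
grip_force: 0.0
time: 4.18
tool_pos: [0.4716, -0.022, 0.246]
tool_rot: [3.141, -0.014, -0.117]
contact_force: [1.7, -0.0, 0.9]
opening: 0.0726
grip_force: 0.0
shift [-0.0362 -0.3255  0.086 ] turn 0.4663
```

```bash
python3 -m jog '[[[1,-0.004,-0.041,0,0.1],[1,-0.01,-0.082,0,0.2],[1,-0.015,-0.123,0,0.3],[1,-0.02,-0.164,0,0.4],[1,-0.025,-0.205,0.02,0.466]]]' >/dev/null
python3 - <<'E'
from h import *
a=robot.read_camera("top")[160:250,225:315,::-1];cv2.imwrite("pics/t4.png",cv2.resize(a,None,fx=6,fy=6,interpolation=cv2.INTER_CUBIC))
go(.4735,.3055,.16,-.583)
E
```

```text
shift [-0.0612 -0.1055  0.06  ] turn -0.0066
```

View pics/t4.png

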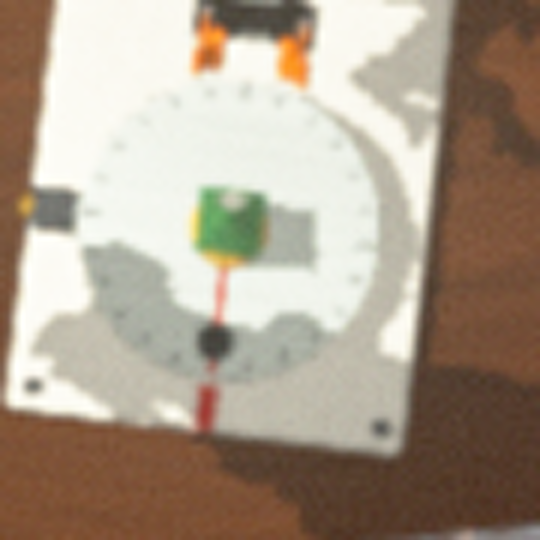

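The red line, from (222,268) to (211,360), meets the red pointer at (207,400), so the stage is in its stop. Next is the scope.

```bash
python3 -m jog '[[[1,-0.02,-0.035,0.01,0],[1,-0.04,-0.07,0.02,0],[1,-0.061,-0.1055,0.04,0],[1,-0.061,-0.1055,0.06,0],[1,-0.061,-0.1055,0.06,0]]]'
python3 - <<'E'
from h import *
go(.4735,.3055,.046,-.583)
E
```

```text
time: 5.07
tool_pos: [0.4716, 0.2987, 0.1577]
tool_rot: [3.135, 0.005, -0.579]
contact_force: [-0.9, -0.3, -0.4]
opening: 0.0919
grip_force: 0.0
shift [-0.0022 -0.0067  0.1117] turn 0.0036
```

```bash
python3 -m jog '[[[1,-0.001,-0.003,0.03,0],[1,-0.001,-0.003,0.06,0],[1,-0.001,-0.003,0.07,0],[1,-0.001,-0.003,0.07,0],[1,-0.001,-0.003,0.07,0]]]'
python3 - <<'E'
from h import *
go(.4735,.3055,.046,-.583)
E
```

```text
time: 5.48
tool_pos: [0.4757, 0.2999, 0.0933]
tool_rot: [-3.142, -0.0, -0.584]
contact_force: [0.7, -0.1, 0.7]
opening: 0.0917
grip_force: 0.0
shift [-0.0049 -0.0034  0.0473] turn -0.001
```

```bash
python3 -m jog '[[[1,-0.005,-0.003,0.025,0],[1,-0.005,-0.003,0.047,0],[1,-0.005,-0.003,0.047,0],[1,-0.005,-0.003,0.047,0],[-0.1,-0.005,-0.003,0.047,0]]]' 5
python3 -m jog '[[[-0.1,0,0,0,0],[-0.1,0,0,0,0],[-1,0,0,0,0],[-1,0,0,0,0],[-1,0,0,0,0]]]' 5
python3 -m jog '[[[-1,0,0,0,0],[-1,0,0,0,0],[-1,0,0,0,0]]]' 5
```

```text
time: 5.9
tool_pos: [0.4741, 0.3061, 0.0476]
tool_rot: [-3.139, -0.002, -0.584]
contact_force: [0.8, -0.3, 0.9]
opening: 0.0883
grip_force: 0.0
time: 6.32
tool_pos: [0.4728, 0.3058, 0.0458]
tool_rot: [-3.141, -0.0, -0.583]
contact_force: [0.1, 0.2, -0.2]
opening: 0.0566
grip_force: 0.0
time: 6.57
tool_pos: [0.4726, 0.3057, 0.0454]
tool_rot: [3.141, 0.0, -0.583]
contact_force: [0.2, -0.3, 0.6]
opening: 0.0364
grip_force: 0.2
```

```bash
python3 -m jog '[[[-1,0,0,0,0],[-1,0,0,0,0],[-1,0,0,0,0]]]' 5
```

```text
time: 6.82
tool_pos: [0.4733, 0.3063, 0.0457]
tool_rot: [-3.14, -0.001, -0.583]
contact_force: [1.5, 2.5, 0.3]
opening: 0.0336
grip_force: 5.0
```

```bash
python3 -m jog '[[[-1,0,-0.001,0,0],[-1,0,-0.001,0,0],[-1,0,-0.001,0,0]]]' 25
python3 -m jog '[[[-1,0,-0.001,-0.005,0],[-1,0,-0.001,-0.01,0],[-1,0,-0.001,-0.02,0],[-1,0,-0.001,-0.04,0],[-1,0,-0.001,-0.06,0]]]'
python3 -m jog '[[[-1,0,0,-0.02,0],[-1,0,0,-0.05,0],[-1,0,0,-0.08,0],[-1,0,0,-0.1,0],[-1,0,0,-0.1,0]]]'
python3 -m jog '[[[-1,0,0,0,0],[-1,0,0,0,0]]]'
python3 - <<'E'
from h import *
b=robot.read_camera("side")[150:330,180:330];a=robot.read_camera("top")[100:280,110:290]
cv2.imwrite("pics/t5.png",cv2.resize(np.hstack([a,b])[:,:,::-1],None,fx=2.4,fy=2.4,interpolation=cv2.INTER_CUBIC))
u=np.array([np.cos(.122),-np.sin(.122)]);o=np.array([.5255,-.029])+.11*u
print(o,robot.observe()["torque"]); t=o-.05*u;go(t[0],t[1],.26,-.122)
E
```

```text
time: 7.07
tool_pos: [0.4733, 0.3064, 0.0455]
tool_rot: [3.141, -0.0, -0.583]
contact_force: [1.0, 0.9, 1.6]
opening: 0.0333
grip_force: 25.0
time: 7.48
tool_pos: [0.4731, 0.307, 0.106]
tool_rot: [3.14, 0.001, -0.583]
contact_force: [-0.1, 0.0, -0.5]
opening: 0.0332
grip_force: 24.9
time: 7.9
tool_pos: [0.4756, 0.3083, 0.211]
tool_rot: [-3.134, -0.005, -0.583]
contact_force: [0.3, -1.2, -0.5]
opening: 0.0336
grip_force: 24.9
time: 8.07
tool_pos: [0.473, 0.307, 0.2044]
tool_rot: [3.14, 0.001, -0.583]
contact_force: [-0.3, 0.4, -2.1]
opening: 0.0337
grip_force: 24.9
[ 0.6347 -0.0424] [ 0.1154  0.0247 -0.037 ]
shift [ 0.2827  0.2247 -0.0563] turn -0.4613
```

View pics/t5.png

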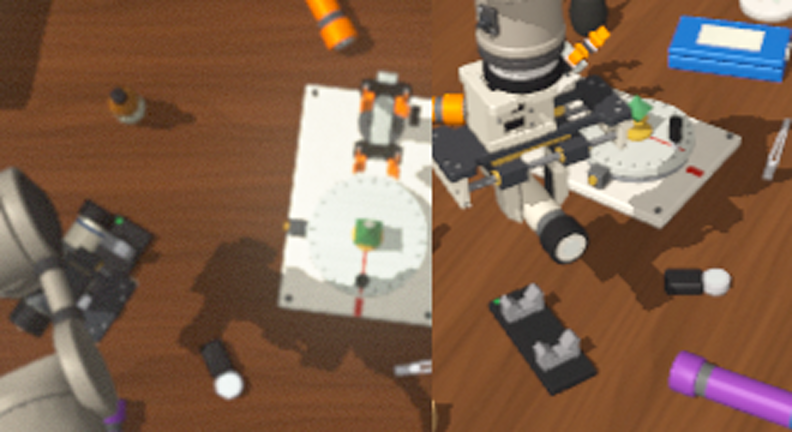

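Run:
```python
from h import *
p,d=ray("side",(237.9,252.5));t=robot.observe()["tool_pos"];w=-.583
n=np.array([-np.sin(w),np.cos(w),0]);s=((t-p)@n)/(d@n);q=p+s*d;print(q,(q-t)@[np.cos(w),np.sin(w),0],q[2]-t[2])
```

```text
[0.4075 0.3501 0.2051] -0.07827755212235987 0.0013854791091345298
```

```bash
cat >> h.py <<'E'
u=np.array([np.cos(.122),-np.sin(.122)]);o=np.array([.5255,-.029])+.11*u
a38=np.radians(38)
def G(xm,zm,dl,s=-3):  # world TCP for rod mid (mm, cradle), tilt error dl deg
    d=np.radians(dl);x=xm+s*np.cos(d);z=zm-s*np.sin(d)
    X=(x*np.cos(a38)-z*np.sin(a38))/1e3;Z=(x*np.sin(a38)+z*np.cos(a38))/1e3
    return np.array([*(o+X*u),.168+Z])
W=[(20,38),(14,30),(9,22),(5,15),(2,8),(0,0)]
def wp(x,d,ex=0): return G(x,27+(48-x)*np.tan(np.radians(d))+ex,d)
E
python3 - <<'E'
from h import *
P=[G(20,27+28*np.tan(a38)+20,38)]+[wp(*w) for w in W]+[G(0,z,0) for z in(20,10,0)]
f=P[0]
for p in P: print(p,end=' ');go(*p,-.122,frm=[*f,-.122])
go(*P[0],-.122)
E
```

```text
[ 0.6053 -0.0388  0.2346] shift [ 0. -0. -0.] turn -0.0
[ 0.6175 -0.0403  0.2188] shift [0.0123 0.     0.0158] turn -0.0
[ 0.6142 -0.0399  0.2129] shift [0.009  0.     0.0216] turn -0.0
[ 0.6127 -0.0397  0.2064] shift [ 0.0075 -0.      0.0282] turn -0.0
[ 0.6123 -0.0396  0.2003] shift [0.0071 0.     0.0343] turn -0.0
[ 0.6132 -0.0398  0.1941] shift [ 0.008  -0.      0.0405] turn -0.0
[ 0.6158 -0.0401  0.1874] shift [0.0107 0.     0.0472] turn -0.0
[ 0.6201 -0.0406  0.1819] shift [0.015  0.     0.0527] turn -0.0
[ 0.6262 -0.0413  0.174 ] shift [0.0211 0.     0.0606] turn -0.0
[ 0.6323 -0.0421  0.1662] shift [0.0273 0.     0.0684] turn -0.0
shift [ 0.3009  0.2157 -0.0309] turn -0.4613
```

```bash
python3 -m jog '[[[-1,0.01,0.007,-0.02,-0.02],[-1,0.033,0.024,-0.05,-0.08],[-1,0.058,0.042,-0.065,-0.15],[-1,0.083,0.06,-0.065,-0.22],[-1,0.108,0.077,-0.065,-0.3]]]' >/dev/null
python3 - <<'E'
from h import *
go(.6053,-.0388,.2346,-.122)
E
```

```text
shift [0.1412 0.1897 0.0358] turn -0.1572
```

```bash
python3 -m jog '[[[-1,0.02,0.027,0,-0.05],[-1,0.042,0.057,0,-0.1],[-1,0.064,0.087,0,-0.157],[-1,0.086,0.117,0,-0.157],[-1,0.105,0.14,0,-0.157]]]' >/dev/null
python3 -m jog '[[[-1,0,0,0,0],[-1,0,0,0,0]]]'
python3 - <<'E'
from h import *
go(.6053,-.0388,.2346,-.122)
E
```

```text
time: 9.17
tool_pos: [0.5831, 0.0184, 0.2686]
tool_rot: [3.142, 0.003, -0.129]
contact_force: [0.0, 1.6, -1.6]
opening: 0.0337
grip_force: 24.9
shift [0.0294 0.0538 0.034 ] turn -0.0074
```

```bash
python3 -m jog '[[[-1,0.01,0.02,0,0],[-1,0.02,0.04,0,-0.007],[-1,0.029,0.054,0,-0.007],[-1,0.029,0.054,0.008,-0.007],[-1,0.029,0.054,0.008,-0.007]]]' >/dev/null
python3 -m jog '[[[-1,0,0,0.01,0],[-1,0,0,0.024,0],[-1,0,0,0.024,0],[-1,0,0,0.024,0]]]' 8
python3 - <<'E'
from h import *
go(.6053,-.0388,.2346,-.122)
b=robot.read_camera("side")[110:260,190:330];a=robot.read_camera("top")[100:250,200:340]
cv2.imwrite("pics/t6.png",cv2.resize(np.hstack([a,b])[:,:,::-1],None,fx=2.8,fy=2.8,interpolation=cv2.INTER_CUBIC))
E
```

```text
time: 9.92
tool_pos: [0.6044, -0.036, 0.2375]
tool_rot: [-3.141, 0.003, -0.118]
contact_force: [-0.4, 0.2, -1.3]
opening: 0.0334
grip_force: 8.0
shift [0.0013 0.0027 0.0029] turn 0.0042
```

View pics/t6.png

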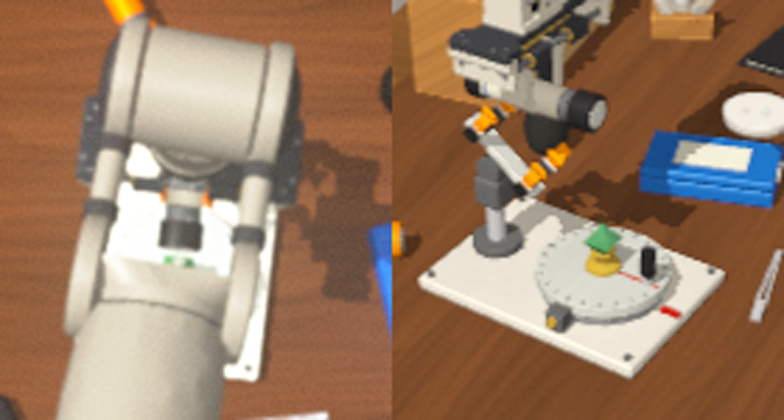

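Run:
```python
from h import *
f=lambda U,V,z:onz("top",(U/2.8+200,V/2.8+100),z)
T5=lambda U,V,z:onz("top",(U/2.4+110,V/2.4+100),z)
def cy(q): r=q[:2]-o; return r@u, r@np.array([-u[1],u[0]])
print("lens",cy(f(180,235,.2375)),"tcp",cy(robot.observe()["tool_pos"]),"cliplow now",cy(f(185,199,.16)))
print("clips t5: low",cy(T5(376,161,.16)),"high",cy(T5(383,101,.21)))
print("t1 low",cy(T(611,190,.16)),"high",cy(T(625,78,.21)))
go(*wp(20,38),-.122)
```

```text
lens (np.float64(-0.09262975305941294), np.float64(0.0016882253229058113)) tcp (np.float64(-0.02991642651312004), np.float64(0.0022267373478241374)) cliplow now (np.float64(-0.04739567473639235), np.float64(0.0004095946017068008))
clips t5: low (np.float64(-0.036229462276655966), np.float64(8.694067310070167e-05)) high (np.float64(0.023512497044269075), np.float64(0.0007024354315987805))
t1 low (np.float64(-0.04094568036611381), np.float64(-0.000588851159993113)) high (np.float64(0.021834851798867565), np.float64(-0.0005161736116135458))
shift [0.0126 0.0023 0.0201] turn 0.0038
```

```bash
python3 -m jog '[[[-1,0.013,0.0023,0,0.004],[-1,0.013,0.0023,0.006,0.004],[-1,0.013,0.0023,0.012,0.004],[-1,0.013,0.0023,0.018,0.004],[-1,0.013,0.0023,0.02,0.004]]]'
python3 -m jog '[[[-1,0,0,0,0],[-1,0,0,0,0]]]'
python3 - <<'E'
from h import *
for w in W:go(*wp(*w),-.122)
E
```

```text
time: 10.43
tool_pos: [0.617, -0.0411, 0.2172]
tool_rot: [3.141, 0.002, -0.123]
contact_force: [-0.7, -1.1, -0.1]
opening: 0.0335
grip_force: 8.0
time: 10.6
tool_pos: [0.6176, -0.041, 0.2184]
tool_rot: [-3.142, 0.0, -0.123]
contact_force: [-0.1, -0.1, -1.7]
opening: 0.0335
grip_force: 8.0
shift [-0.0002 -0.0007 -0.0004] turn -0.0012
shift [-0.0035 -0.0007  0.0055] turn -0.0012
shift [-0.005  -0.0007  0.012 ] turn -0.0012
shift [-0.0054 -0.0007  0.0181] turn -0.0012
shift [-0.0045 -0.0007  0.0243] turn -0.0012
shift [-0.0018 -0.0007  0.031 ] turn -0.0012
```

```bash
python3 -m jog '[[[-1,-0.002,-0.0007,0.003,0],[-1,-0.0035,-0.0007,0.0055,0],[-1,-0.004,-0.0007,0.007,0],[-1,-0.004,-0.0007,0.007,0]]]'
python3 -m jog '[[[-1,0,0,0.0025,0],[-1,-0.001,0,0.005,0],[-1,-0.001,0,0.005,0],[-1,-0.001,0,0.005,0]]]'
python3 - <<'E'
from h import *
for w in W:go(*wp(*w),-.122)
print(robot.observe()["torque"])
E
```

```text
time: 10.93
tool_pos: [0.6135, -0.04, 0.2111]
tool_rot: [3.141, 0.001, -0.123]
contact_force: [-1.2, -0.8, -0.2]
opening: 0.0337
grip_force: 8.0
time: 11.27
tool_pos: [0.6127, -0.0398, 0.2061]
tool_rot: [-3.142, 0.001, -0.123]
contact_force: [-0.9, -0.5, -0.6]
opening: 0.0338
grip_force: 8.0
shift [ 0.0048 -0.0001 -0.0127] turn -0.0012
shift [ 0.0015 -0.0001 -0.0068] turn -0.0012
shift [ 0.     -0.0001 -0.0003] turn -0.0012
shift [-0.0004 -0.0001  0.0059] turn -0.0012
shift [ 0.0005 -0.0001  0.012 ] turn -0.0012
shift [ 0.0032 -0.0001  0.0187] turn -0.0012
[-0.1314  0.1419 -0.0764]
```

```bash
python3 -m jog '[[[-1,0,0,0.003,0],[-1,-0.0004,0,0.006,0],[-1,-0.0004,0,0.006,0],[-1,-0.0004,0,0.006,0]]]'
python3 -m jog '[[[-1,0.0003,0,0.003,0],[-1,0.001,0,0.006,0],[-1,0.001,0,0.006,0],[-1,0.001,0,0.006,0]]]'
python3 - <<'E'
from h import *
for w in W:go(*wp(*w),-.122)
print(robot.observe()["torque"])
cv2.imwrite("pics/t7.png",cv2.resize(robot.read_camera("side")[120:230,195:305,::-1],None,fx=5,fy=5,interpolation=cv2.INTER_CUBIC))
E
```

```text
time: 11.6
tool_pos: [0.6123, -0.0397, 0.2]
tool_rot: [-3.142, 0.001, -0.123]
contact_force: [-0.6, -1.1, -1.0]
opening: 0.0336
grip_force: 8.0
time: 11.93
tool_pos: [0.6134, -0.0399, 0.1941]
tool_rot: [3.142, 0.001, -0.123]
contact_force: [-0.5, 0.5, 0.0]
opening: 0.0337
grip_force: 8.0
shift [ 0.0041 -0.0001 -0.0247] turn -0.0012
shift [ 0.0008 -0.0001 -0.0189] turn -0.0012
shift [-0.0007 -0.0001 -0.0123] turn -0.0012
shift [-0.0011 -0.0001 -0.0062] turn -0.0012
shift [-0.0002 -0.0001 -0.    ] turn -0.0012
shift [ 0.0024 -0.0001  0.0067] turn -0.0012
[-0.1346  0.1113 -0.0754]
```

View pics/t7.png

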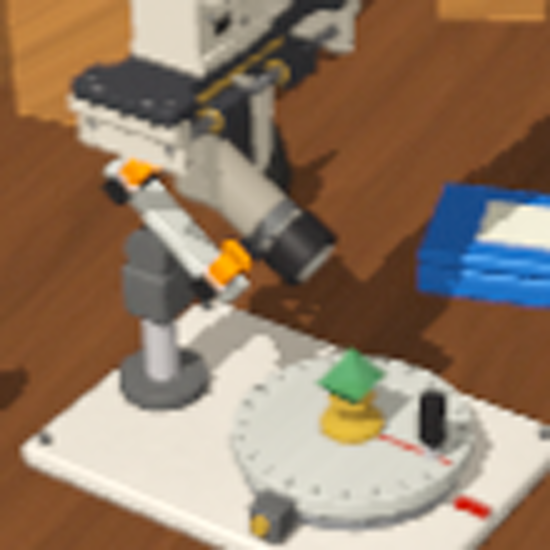

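```bash
python3 -m jog '[[[-1,0.001,0,0.003,0],[-1,0.0024,0,0.0067,0],[-1,0.0024,0,0.0067,0],[-1,0.0024,0,0.0067,0]]]'
python3 -m jog '[[[-1,0.001,0,0.0012,0],[-1,0.0018,0,0.0024,0],[-1,0.0018,0,0.0024,0],[-1,0.0018,0,0.0024,0]]]'
python3 - <<'E'
from h import *
for z in (27,24,20,15,10,5,0,-1):go(*G(0,z,0),-.122)
print(robot.observe()["torque"])
E
```

```text
time: 12.32
tool_pos: [0.6158, -0.0405, 0.1874]
tool_rot: [3.141, 0.001, -0.123]
contact_force: [-1.5, -2.9, -0.7]
opening: 0.0337
grip_force: 8.0
time: 12.65
tool_pos: [0.6173, -0.0411, 0.1858]
tool_rot: [3.14, 0.001, -0.123]
contact_force: [-3.4, -3.3, 3.9]
opening: 0.0338
grip_force: 8.0
shift [-0.0016 -0.0008 -0.0017] turn -0.0014
shift [ 0.0003 -0.0008  0.0007] turn -0.0014
shift [ 0.0027 -0.0008  0.0039] turn -0.0014
shift [ 0.0058 -0.0008  0.0078] turn -0.0014
shift [ 0.0089 -0.0008  0.0117] turn -0.0014
shift [ 0.012  -0.0008  0.0157] turn -0.0014
shift [ 0.0151 -0.0008  0.0196] turn -0.0014
shift [ 0.0157 -0.0008  0.0204] turn -0.0014
[-0.6277  0.6818 -0.0436]
```

```bash
python3 -m jog '[[[-1,0,0.001,0,0],[-1,0,0.001,0,0],[-1,0,0.001,0,0]]]' 8
python3 -m jog '[[[-1,0,0,0,0],[-1,0,0,0,0],[-1,0.001,0,0.0014,0],[-1,0.002,0,0.0027,0],[-1,0.003,0,0.004,0]]]' 45
python3 -m jog '[[[-1,0.001,0,0.0014,0],[-1,0.002,0,0.0027,0],[-1,0.003,0,0.004,0],[-1,0.003,0,0.004,0]]]'
python3 - <<'E'
from h import *
for z in (15,10,5,0,-1):go(*G(0,z,0),-.122)
print(robot.observe()["torque"])
E
```

```text
time: 12.9
tool_pos: [0.6173, -0.0412, 0.1857]
tool_rot: [-3.141, 0.0, -0.123]
contact_force: [-4.8, -1.4, 4.8]
opening: 0.0337
grip_force: 8.0
time: 13.32
tool_pos: [0.6188, -0.0412, 0.1837]
tool_rot: [-3.142, 0.003, -0.123]
contact_force: [-14.4, 1.0, 17.3]
opening: 0.0332
grip_force: 45.0
time: 13.65
tool_pos: [0.623, -0.0418, 0.1781]
tool_rot: [-3.141, 0.001, -0.123]
contact_force: [-7.0, 0.3, 8.1]
opening: 0.033
grip_force: 45.0
shift [ 0.     -0.0008  0.0001] turn -0.0009
shift [ 0.0031 -0.0008  0.004 ] turn -0.0009
shift [ 0.0062 -0.0008  0.008 ] turn -0.0009
shift [ 0.0093 -0.0008  0.0119] turn -0.0009
shift [ 0.0099 -0.0008  0.0127] turn -0.0009
[ 0.0271  1.1381 -0.0123]
```

```bash
python3 -m jog '[[[-1,0.0015,0,0.002,0],[-1,0.003,0,0.004,0],[-1,0.0045,0,0.006,0],[-1,0.006,0,0.008,0],[-1,0.006,0,0.008,0]]]'
python3 -m jog '[[[-1,0.001,0,0.0013,0],[-1,0.002,0,0.0026,0],[-1,0.003,0,0.0039,0],[-1,0.003,0,0.0039,0]]]'
python3 - <<'E'
from h import *
for z in (5,0,-1):go(*G(0,z,0),-.122)
print(robot.observe()["torque"])
E
```

```text
time: 14.07
tool_pos: [0.6304, -0.0429, 0.1682]
tool_rot: [-3.141, -0.001, -0.123]
contact_force: [4.3, -0.1, -6.0]
opening: 0.0331
grip_force: 45.0
time: 14.4
tool_pos: [0.6326, -0.0433, 0.1648]
tool_rot: [-3.142, 0.0, -0.123]
contact_force: [3.7, -0.4, -5.4]
opening: 0.0331
grip_force: 45.7
shift [-0.0035 -0.0011 -0.0053] turn -0.0013
shift [-0.0005 -0.0011 -0.0014] turn -0.0013
shift [ 0.0002 -0.0011 -0.0006] turn -0.0013
[-0.0579 -0.5888 -0.0049]
```

```bash
python3 -m jog '[[[-1,0.0006,0,0.0008,0],[-1,0.0012,0,0.0016,0],[-1,0.0012,0,0.0016,0],[-1,0.0012,0,0.0016,0]]]'
python3 -m jog '[[[-1,0,0,0,0],[-1,0,0,0,0],[-1,0,0,0,0]]]' 4
python3 - <<'E'
from h import *
for z in (0,-1):go(*G(0,z,0),-.122)
print(robot.observe()["torque"])
E
```

```text
time: 14.73
tool_pos: [0.6328, -0.0433, 0.1646]
tool_rot: [3.141, 0.002, -0.123]
contact_force: [-4.9, -0.1, 3.7]
opening: 0.0332
grip_force: 46.4
time: 14.98
tool_pos: [0.6329, -0.0433, 0.1646]
tool_rot: [3.141, 0.001, -0.123]
contact_force: [-5.4, -0.6, 4.4]
opening: 0.0333
grip_force: 4.8
shift [-0.0007 -0.0011 -0.0016] turn -0.0011
shift [-0.     -0.0011 -0.0008] turn -0.0011
[ 0.049   0.8903 -0.0454]
```

```bash
python3 -m jog '[[[-0.1,0,0,0,0],[0.2,0,0,0,0],[0.6,0,0,0,0],[0.6,0,0,0,0],[0.6,0,0,0,0]]]' 
python3 -m jog '[[[0.8,0,0,0,0],[0.8,0,0,0,0],[0.8,0,0,-0.01,0],[0.8,0,0,-0.03,0],[0.8,0,0,-0.05,0]]]' 
python3 -m jog '[[[0.8,-0.005,0,-0.03,0],[0.8,-0.01,0,-0.06,0],[0.8,-0.02,0,-0.09,0],[0.8,-0.05,-0.03,-0.1,0],[0.8,-0.08,-0.06,-0.1,0]]]' 
python3 -m jog '[[[0.8,-0.03,-0.03,0,0],[0.8,-0.06,-0.06,0,0],[0.8,-0.09,-0.09,0,0],[0.8,-0.12,-0.12,0,0],[0.8,-0.12,-0.15,0,0]]]' 
python3 -m jog '[[[0.8,0,-0.04,0,0],[0.8,0,-0.08,0,0],[0.8,0,-0.08,0,0],[0.8,0,-0.08,0,0]]]'
python3 - <<'E'
from h import *
b=robot.read_camera("side")[120:230,195:305];a=robot.read_camera("top")[125:235,215:325]
cv2.imwrite("pics/t8.png",cv2.resize(np.hstack([a,b])[:,:,::-1],None,fx=3.6,fy=3.6,interpolation=cv2.INTER_CUBIC))
E
```

```text
time: 15.4
tool_pos: [0.6343, -0.0435, 0.164]
tool_rot: [3.141, -0.002, -0.123]
contact_force: [0.2, -0.1, -0.2]
opening: 0.0624
grip_force: 0.0
time: 15.82
tool_pos: [0.6334, -0.0434, 0.2145]
tool_rot: [3.142, 0.001, -0.123]
contact_force: [0.7, 0.8, 0.1]
opening: 0.0825
grip_force: 0.0
time: 16.23
tool_pos: [0.5642, 0.0231, 0.3176]
tool_rot: [-3.141, -0.007, -0.126]
contact_force: [0.6, 1.0, -0.3]
opening: 0.0823
grip_force: 0.0
time: 16.65
tool_pos: [0.4584, 0.1889, 0.3155]
tool_rot: [-3.141, 0.0, -0.122]
contact_force: [2.1, -0.3, 1.4]
opening: 0.0825
grip_force: 0.0
time: 16.98
tool_pos: [0.4721, 0.2687, 0.3141]
tool_rot: [-3.142, -0.0, -0.12]
contact_force: [0.3, -0.4, 0.2]
opening: 0.0827
grip_force: 0.0
```

View pics/t8.png

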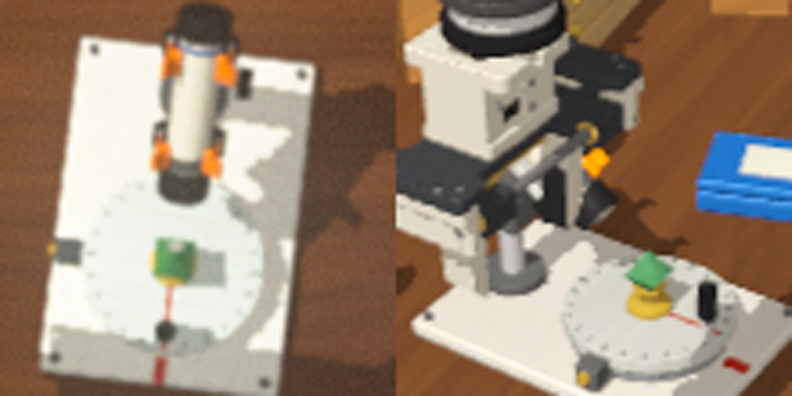

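Run:
```python
from h import *
def P(x,z):
    p=G(x,z,0,0);q=proj("top",p);return (q-[215,125])*3.6
for x,z in((-81,21),(-81,-21),(75,21),(75,-21),(-55,17),(55,17)):print(x,z,P(x,z))
```

```text
-81 21 [179.085  207.9449]
-81 -21 [181.9666 180.8781]
75 21 [202.0291  25.3971]
75 -21 [204.4849   1.4594]
-55 17 [182.9898 176.47  ]
55 17 [199.1701  47.7182]
```

The picture shows the scope lying in both clips, with the jaws over it and the lens end at (183,203). The predicted edge was row 208, so it is within about 4 mm along. The red line still meets the pointer.

```bash
python3 -c "
from cell import robot
print(robot.hand_in())"
```

```text
the job is handed in; nothing more can be done
None
```

I handed the job in at about 17 s; `hand_in()` gave no verdict. In the last picture the microscope lies in both clips, lens end down and about 4 mm off along its length by my estimate, and the stage's red line is at the red pointer; nothing dropped and I saw no sign of the crystal being touched.

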